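# Check the tarts, fit the double lid, lift off the outer cover

## Robot

A 6-joint arm with a two-finger parallel gripper is mounted at the origin on the work surface. World frame = base frame: x ahead of the robot, y to its left, z up, the work surface at z = 0. Lengths are in m, angles in rad, forces in N, time in s.
With the tool pointing down it reaches from about 0.4 to 0.825 m from the base axis. Payload 7 kg.
Tool frame: the origin (TCP) lies midway between the tips of the shut fingers; the grasp point (between the pads) lies arm.hold_point_z behind it (arm.hold_point_z is the distance from the TCP to the grasp point, in m); z points along the fingers, y is the line along which they close (so a half turn about z gives the same grasp; the last joint's range is limited). The gripper opens to 88 mm and grips with 3 to 60 N. Pads are 19 mm wide; open, the fingers measure 130 mm over their backs; the gripper's body (78 mm by 193 mm) begins 47 mm behind the grasp point.
Start: joints at [1.632, 0.359, 0.012, 0, -1.224, -0.288], TCP at [0.152, 0.658, 0.227] pointing down, gripper open.
Joint ranges: [-3.07, 3.07], [-1.43, 2.12], [-1.02, 1.25], [-3.03, 1.67], [-3.05, -0], [-3.03, 3.03]. Speed limits (rad/s): [2.39, 2.39, 3.01, 3.14, 3.14, 3.14].

## Interface

Orientations are given as [roll, pitch, yaw] about the fixed x, y, z axes, in that order (R = Rz(yaw) Ry(pitch) Rx(roll)).
In Python, from station import arm gives the robot as it stands.
- The arm moves only by the shell command python3 -m crank 'ROWS' [OPENING] [FORCE]. ROWS is JSON, a list that holds one entry, the list of rows, each a list of 4 numbers: the shift along the tool's x, y, z in units of 25 mm (1.0 is 25 mm), then the turn about the tool's z in units of 5 degrees (1.0 is 5 degrees). A call has 1 to 12 rows; each row is the pose to reach, as a shift and turn from the pose commanded when the call began, along the tool's axes at that moment; what a row does not reach only later rows make up. A row lasts 1/8 s, in which the tool goes at most 62.5 mm and 10.7 degrees, less where a joint would pass 70% of its speed; a pose out of reach is approached as far as the arm can. A call with a gripper value outside its range is refused whole. OPENING is the closure, from 0 (fully open) to 1 (shut), set as the call begins (- or left out, the last holds). The fingers move at their own pace and stop on an object; FORCE is the grip in N (left out, the last holds). Time passes only in rows, so rows that repeat a pose let the fingers close. It gives the time, the measured TCP pose, the force, the opening and the grip force at its end, in the units of the state.
- arm.get_state(): the state, without advancing time (a new reading comes with each control period).
- arm.grab_frame(name): name is "side" or "top" or "wrist"; returns (picture, depth): 400x640x3 uint8, red, green, blue; 400x640 float32, m along the optical axis (not along the pixel's ray), 0 where there is no reading.
- arm.get_calibration(name): a dict with "mtx" (3x3 intrinsics, pixels), "R" (3x3) and "t" (3): a world point X has camera coordinates R X + t; the wrist camera has in their place "mount" (4x4, takes a point from camera to tool coordinates, whose origin is the TCP and whose axes are the flange's). Camera axes: x right, y down, z forward; pixel columns grow to the right and rows downward; lengths in m; the calibration is good to about 2 mm. A picture is of the moment at which its call begins: read the wrist's pose just before it. get_calibration takes no time and is no camera call.
- arm.job_done(): hands the job in; it is judged then, once.
Trained networks look in the newest picture that a camera, given by its name, has taken for a name from the list of things; names that differ only in an ending like _2 or _b are one class to them, and where a whole thing is asked for, a point or a joint stands for the part that bears it (a point fixed in the world has none). Each returns a list of dicts, best first, with "score" (0 to 1); they miss things now and then, are a little off and sometimes report something else, mostly with a low value. They report only what shows in the picture. A call takes as long as a camera call. They do not tell look-alikes from the thing itself.
- arm.recognise(thing, camera): "extent" ([left, top, width, height] in pixels, round what is visible of it).
- arm.trace(thing, camera): "mask" (400x640 bool, what is visible of it) and "extent" ([left, top, width, height] in pixels, round what is visible of it).
The state is a dict: "t": time; "q": joint angles; "qd": joint speeds; "joint_efforts": joint torques, N m; "eef_pos": TCP position; "ee_rot": TCP orientation; "force": force on the tool from outside, world axes, zero at the start; "moment": the same for the moment, N m; "width": finger opening in m; "gripper_force": force on a finger pad.
Only numpy, scipy, OpenCV 4.12 (cv2) and the standard library are available. Lean on these libraries where they do the work, as an engineer would, in place of code of your own. Each camera call takes 0.05 s, during which the arm holds its last target. There are 200 camera calls.

## Task

Take the thermometer out of its cradle, hold it pointing down at the middle of the top tart in the tin, about 10 cm from it, still for two seconds, and stand it back in its cradle. Then pick up the two nested lids together by the stem and lower them onto the tin, without dropping them, until the inner lid sits fully home, and let go of the stem. Finally grip the outer lid by its collar and lift it level, alone, until it is well clear above the stem, leaving the inner lid seated and undisturbed; finish there, still holding the outer lid up in the air, with the other things on the table left where they were.

Things in the scene. Friction and masses are not known exactly. Their poses are not given: they have to be found in the camera images.
- tin: white plastic tin, round and open, 132 mm across and 80 mm high, wall 3 mm (mouth 126 mm across), holding a stack of tarts; it stands firm on the table. Origin: centre of its underside, on the table; z up
- tart_top (a point): the middle of the top tart's filling, on the tin's axis, 35 mm above the table (45 mm below the tin's rim); the mark to aim at
- inner_lid: loose aluminium inner lid, 0.25 kg: plug 116 mm across, 10 mm deep, that drops into the tin's mouth; above it a disc 142 mm across, 4 mm thick, that rests on the rim; in the middle a bare steel stem 16 mm across, up to 76 mm above the origin. Origin: centre of the plug's underside, z up along the stem. Starts on the table at height 0; seated, its origin is 70 mm above the tin's
- outer_lid: loose aluminium outer lid, 0.2 kg, resting on the inner one (origin 2 mm above its origin): plate 154 mm across, a 12 mm skirt round the disc (3 mm loose), and a black collar 34 mm across, 24 mm inside, 30 mm high, through which the stem passes, standing 28 mm out of its top. Origin: centre of the skirt's lower edge, z up; plate 12 to 16 mm, collar 16 to 46 mm above it
- thermometer: hand-held thermometer, a white upright stick 30 mm (x) by 24 mm (y), 110 mm tall, 0.12 kg, screen on its -x face, standing lens down in its cradle. It measures along its own -z axis, out of the lower end. Origin: centre of the lower end; z up along the stick; in the cradle the origin is 4 mm above the cradle's origin
- lens (a point): the lens, at the thermometer's lower end (same point and axes as its origin)
- cradle: the thermometer's grey cradle, fixed: a box-shaped socket open at the top, 50 mm (x) by 44 mm (y) outside, walls 4 mm, 45 mm high, inner floor 4 mm above the table, thermometer with 6 mm of play all round, on a foot plate 90 by 80 mm. Origin: centre of the underside; x and y along its sides; the thermometer starts with the same yaw
- cake_ring: bare steel cake ring, 72 mm across, 45 mm high, 2 mm wall; loose bystander, to be left alone. Origin: centre of its underside
- jam_jar: closed jam jar, 62 mm across, 95 mm high; loose bystander, to be left alone. Origin: centre of its underside
- spatula: spatula lying flat, 180 mm long; loose bystander, to be left alone. Origin: centre of its underside
- brush: pastry brush lying flat; loose bystander, to be left alone. Origin: centre of its underside
- tart_on_card: a single tart, 70 mm across, on a round card of 86 mm, 19 mm high in all; loose bystander, to be left alone. Origin: centre of its underside
- small_bowl: small steel bowl, 90 mm across, 40 mm high; loose bystander, to be left alone. Origin: centre of its underside
- beaker: clear plastic beaker, 76 mm across, 90 mm high; loose bystander, to be left alone. Origin: centre of its underside
There are look-alikes about, which are no part of the job. Leave any red look-alike of the outer_lid alone.

How it is judged:
On the way, in this order (a step that is already met when the one before it is completed fails the run):
1. the held thermometer points at the middle of the top tart (within 20 mm), its lens 50 to 170 mm from it, held still for a second (x of tart_top in the frame of lens between -0.02 and 0.02 m and y of tart_top in the frame of lens between -0.02 and 0.02 m and z of tart_top in the frame of lens between -0.17 and -0.05 m and linear speed of thermometer below 0.03 m/s and angular speed of thermometer below 0.3 rad/s and contact force between the fingers and thermometer above 1 N), for 1 s.
2. the thermometer stands in its cradle, let go (horizontal distance between thermometer and cradle below 0.014 m and z of thermometer in the frame of cradle below 0.012 m and angle between thermometer's own z axis and vertical below 0.3 rad and contact force between the fingers and thermometer below 0.1 N), for 0.2 s.
3. both lids, still nested, sit home on the tin and are let go (horizontal distance between inner_lid and tin below 0.008 m and z of inner_lid in the frame of tin between 0.066 and 0.074 m and angle between inner_lid's own z axis and vertical below 0.06 rad and horizontal distance between outer_lid and inner_lid below 0.008 m and z of outer_lid in the frame of inner_lid below 0.006 m and contact force between the fingers and inner_lid below 0.1 N and contact force between the fingers and outer_lid below 0.1 N and linear speed of each of inner_lid, outer_lid below 0.02 m/s), for 0.2 s.
At the end, for the whole second after the job is handed in: Inner lid seated on the tin (centred within 8 mm, level, within 4 mm of home), untouched; outer lid held in the fingers, level within 0.25 rad, still, lower edge over 155 mm above the table; thermometer in its cradle within 14 mm, leaning under 0.3 rad; bystanders moved under 30 mm (horizontal distance between inner_lid and tin below 0.008 m and z of inner_lid in the frame of tin between 0.066 and 0.074 m and angle between inner_lid's own z axis and vertical below 0.06 rad and horizontal distance between thermometer and cradle below 0.014 m and z of thermometer in the frame of cradle below 0.012 m and angle between thermometer's own z axis and vertical below 0.3 rad and linear speed of inner_lid below 0.02 m/s and z of outer_lid in the frame of tin above 0.155 m and angle between outer_lid's own z axis and vertical below 0.25 rad and linear speed of outer_lid below 0.03 m/s and contact force between the fingers and outer_lid above 1 N and contact force between outer_lid and inner_lid below 0.05 N and contact force between outer_lid and tin below 0.05 N and contact force between each of the arm, the fingers and inner_lid below 0.1 N and distance of each of cake_ring, jam_jar, spatula, brush, tart_on_card, small_bowl, beaker from where it was at the start of the episode below 0.03 m); the arm keeps its last pose, push and grip.
It fails at once if the lids came apart before the inner lid was home on the tin (z of outer_lid in the frame of inner_lid above 0.01 m and not (horizontal distance between inner_lid and tin below 0.01 m and z of inner_lid in the frame of tin below 0.074 m)).
It fails at once if the inner lid was jerked or tipped as the outer lid was taken off (z of outer_lid in the frame of inner_lid above 0.01 m and (linear speed of inner_lid above 0.15 m/s or angle between inner_lid's own z axis and vertical above 0.1 rad)).
It fails at once if the lids were dropped (contact force between the fingers and inner_lid below 0.1 N and z of outer_lid in the frame of inner_lid below 0.01 m and linear speed of inner_lid above 0.35 m/s).
It fails at once if the lids were tipped over (angle between any of outer_lid, inner_lid's own z axis and vertical above 0.6 rad).
It fails at once if a bystander was knocked away (distance of any of cake_ring, jam_jar, spatula, brush, tart_on_card, small_bowl, beaker from where it was at the start of the episode above 0.03 m).
It also fails if it takes over 69 s, if anything falls off the work surface, if the arm or the gripper's body presses on something with over 40 N, if the wrist force passes 120 N, or if a joint passes its speed limit or range.

## Working session

There is one attempt and no reset: what is moved stays moved. The work goes in short steps, Python scripts to look and compute and a shell command to move; the robot and the scene stay as the last step left them, time stands still between calls to the robot, and variables do not carry over. Pictures are saved under pics/ and viewed, at most 10 in all, crops included, and the job is handed in when it is done.

```bash
mkdir -p pics; ls
cat > h.py <<'E'
import numpy as np, cv2
from station import arm
from scipy.spatial.transform import Rotation as Ro
def cloud(name):
    s=arm.get_state(); im,d=arm.grab_frame(name); c=arm.get_calibration(name)
    K=c["mtx"]; v,u=np.mgrid[0:400,0:640]
    P=np.stack([(u-K[0][2])/K[0][0]*d,(v-K[1][2])/K[1][1]*d,d],-1)
    if "mount" in c:
        M=np.array(c["mount"]); P=P@M[:3,:3].T+M[:3,3]
        P=P@Ro.from_euler('xyz',s["ee_rot"]).as_matrix().T+s["eef_pos"]
    else: P=(P-np.array(c["t"]).ravel())@np.array(c["R"])
    P[d==0]=np.nan
    return im,d,P
def save(im,n): cv2.imwrite("pics/"+n,cv2.cvtColor(im,cv2.COLOR_RGB2BGR))
E
python3 - <<'E'
from h import *
s=arm.get_state(); print(s, arm.hold_point_z)
for n in ["top","side"]:
    im,d,P=cloud(n); save(im,n+"0.png"); np.save(n+"P.npy",P)
    for th in ["tin","inner_lid","outer_lid","thermometer","cradle"]:
        for r in arm.recognise(th,n)[:4]:
            l,t,w,h=map(int,r["extent"]); q=P[t:t+h,l:l+w].reshape(-1,3); q=q[np.isfinite(q[:,0])]
            print(n,th,round(r["score"],2),l,t,w,h,np.round(np.median(q,0),3) if len(q) else None, np.round(q[:,2].max(),3) if len(q) else None)
E
```

```text
pics
{'t': 0.0, 'q': array([ 1.63210592e+00,  3.59376416e-01,  1.10547007e-02, -3.75029673e-04,
       -1.22407927e+00, -2.88079816e-01]), 'qd': array([ 0.00105419, -0.00141596, -0.0006035 , -0.00030873,  0.00012399,
        0.00071238]), 'joint_efforts': array([ 2.09980186e-03, -5.82730114e+01,  2.93043441e+01,  6.99674428e+00,
        6.85954874e-03, -1.50661845e-04]), 'eef_pos': array([0.15168213, 0.65723382, 0.22562316]), 'ee_rot': array([ 3.13995395e+00, -1.17925720e-04, -2.26897846e-01]), 'force': array([-0.03341648, -0.30934636, -0.37473162]), 'moment': array([-0.05673807,  0.04661374,  0.04608902]), 'gripper_force': 0.0, 'width': 0.08788502072611709} 0.0188
top tin 0.59 276 143 50 51 [0.572 0.057 0.008] 0.084
top inner_lid 0.64 209 176 6 7 [0.53  0.298 0.074] 0.08
top inner_lid 0.62 279 145 46 49 [0.569 0.054 0.029] 0.084
top outer_lid 0.74 191 154 54 50 [0.537 0.291 0.017] 0.08
top outer_lid 0.71 148 154 27 63 [0.517 0.459 0.001] 0.025
top outer_lid 0.66 277 143 48 53 [0.57  0.056 0.012] 0.084
top outer_lid 0.64 188 229 55 52 [0.323 0.29  0.015] 0.05
top thermometer 0.62 407 181 23 15 [ 0.518 -0.261  0.048] 0.119
top cradle 0.69 394 170 35 37 [ 0.521 -0.255  0.004] 0.119
side tin 0.59 266 182 52 56 [0.563 0.048 0.035] 0.083
side inner_lid 0.64 218 261 11 13 [0.534 0.295 0.056] 0.079
side outer_lid 0.94 195 251 63 60 [0.53  0.301 0.018] 0.079
side outer_lid 0.68 307 253 35 35 [0.381 0.13  0.005] 0.023
side outer_lid 0.6 259 297 73 78 [0.32  0.297 0.016] 0.049
side thermometer 0.69 309 254 32 35 [0.378 0.132 0.011] 0.023
side thermometer 0.56 369 137 11 20 [ 0.514 -0.26   0.089] 0.117
```

View pics/top0.png

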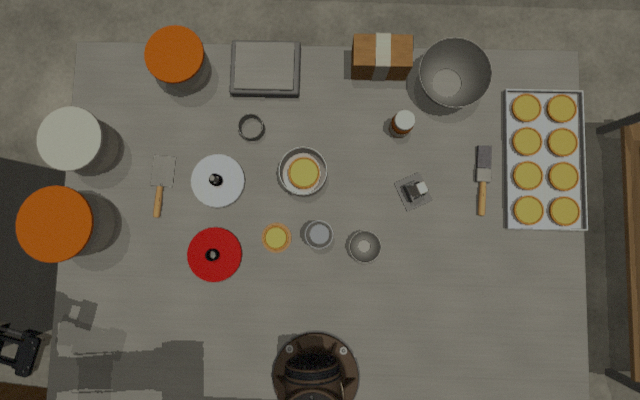

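View pics/side0.png

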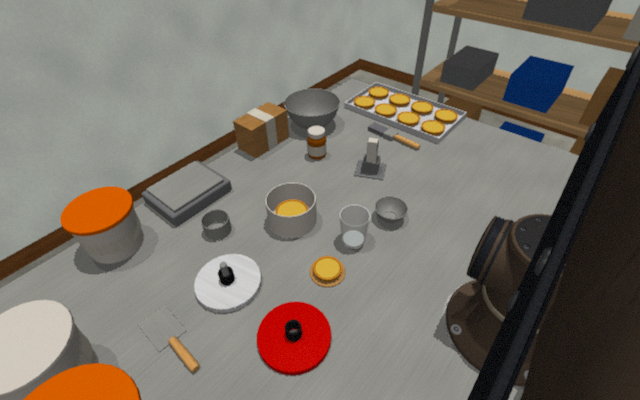

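The top view shows the lid pair (aluminium, black collar) at (217,181), with a red look-alike at (215,254). The tin with its tart is at (302,171), and the other pots are far larger. The thermometer in its cradle is at (414,189), with the jar at (402,123). I choose the aluminium lid at (217,181), the tin at (302,171) and the stick at (414,189).

```bash
cat > m.py <<'E'
from h import *
from scipy.optimize import least_squares
def sel(P,c,r,z0,z1):
    q=P.reshape(-1,3); q=q[np.isfinite(q[:,0])]
    return q[(np.hypot(q[:,0]-c[0],q[:,1]-c[1])<r)&(q[:,2]>z0)&(q[:,2]<z1)]
def circ(q,r=None):
    c,rr=cv2.minEnclosingCircle(q[:,:2].astype(np.float32)); return np.round(c,4),round(rr,4),len(q)
E
python3 - <<'E'
from m import *
for n in ["top","side"]:
    P=np.load(n+"P.npy"); print(n)
    q=sel(P,(.57,.055),.08,.07,.09); print("tin",circ(q),np.median(q[:,2]))
    q=sel(P,(.53,.295),.09,.012,.03); print("lid",circ(q),np.median(q[:,2]))
    q=sel(P,(.53,.295),.03,.038,.055); print("collar",circ(q),np.median(q[:,2]))
    q=sel(P,(.53,.295),.03,.062,.09); print("stem",circ(q),np.median(q[:,2]))
    q=sel(P,(.52,-.26),.04,.1,.13); print("thtop",cv2.minAreaRect(q[:,:2].astype(np.float32)),len(q),np.median(q[:,2]))
    q=sel(P,(.52,-.26),.06,.035,.055); print("cradle rim",cv2.minAreaRect(q[:,:2].astype(np.float32)) if len(q) else 0,len(q))
    q=sel(P,(.52,-.26),.065,.0025,.008); print("foot",cv2.minAreaRect(q[:,:2].astype(np.float32)) if len(q) else 0,len(q))
im=cv2.imread("pics/top0.png"); a=cv2.resize(im[150:230,370:450],(390,390),interpolation=cv2.INTER_CUBIC); b=cv2.resize(im[140:220,178:258],(390,390),interpolation=cv2.INTER_CUBIC)
cv2.imwrite("pics/crop1.png",np.hstack([a,b]))
c=arm.get_calibration("wrist"); print(np.round(c["mount"],3),c["mtx"])
E
```

```text
top
tin (array([0.5603, 0.0477]), 0.0659, 210) 0.07898565968790375
lid (array([0.5344, 0.2946]), 0.0771, 2100) 0.01770586837607284
collar (array([0.5343, 0.2944]), 0.0171, 70) 0.047248378768910554
stem (array([0.5342, 0.2942]), 0.0081, 34) 0.07576856616535635
thtop ((0.517437756061554, -0.26603907346725464), (0.030821893364191055, 0.02450329065322876), 23.3248233795166) 117 0.11342471502341844
cradle rim ((0.5174938440322876, -0.26486629247665405), (0.049679119139909744, 0.04485262557864189), 25.45273780822754) 110
foot ((0.5208999514579773, -0.25894755125045776), (0.12225222587585449, 0.12675349414348602), 80.8161392211914) 490
side
tin (array([0.5598, 0.0469]), 0.0683, 395) 0.0768480878928983
lid (array([0.5343, 0.2947]), 0.0781, 2688) 0.018463572276065217
collar (array([0.533 , 0.2953]), 0.018, 129) 0.047143669989812266
stem (array([0.5311, 0.2966]), 0.0069, 59) 0.0747938981959062
thtop ((0.5170816779136658, -0.26437631249427795), (0.030938386917114258, 0.02728321962058544), 19.999570846557617) 89 0.11268657457275798
cradle rim ((0.517792284488678, -0.26551634073257446), (0.049813732504844666, 0.04919669032096863), 24.24185562133789) 138
foot ((0.516457736492157, -0.25481143593788147), (0.12534883618354797, 0.11675449460744858), 33.8739128112793) 292
[[ 0.    -0.96  -0.28   0.076]
 [ 1.     0.     0.    -0.001]
 [-0.    -0.28   0.96  -0.158]
 [ 0.     0.     0.     1.   ]] [[331.92965456   0.         315.67224652]
 [  0.         331.92965456 195.31921424]
 [  0.           0.           1.        ]]
```

View pics/crop1.png

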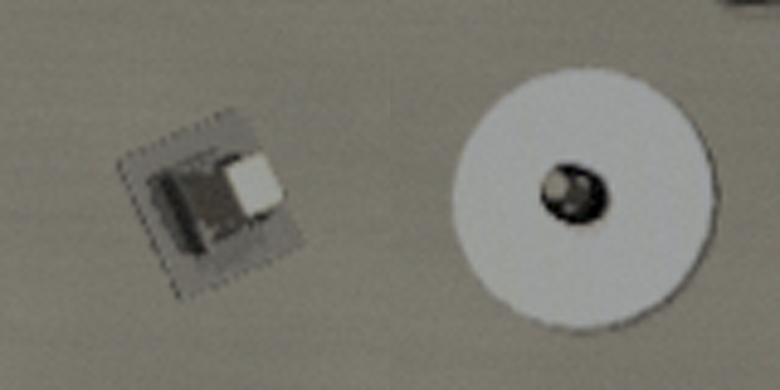

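The close crop confirms the choice: white stick in its cradle, and an aluminium lid with black collar and stem. Sizes and heights match the description. Tin (0.560,0.0475), stem (0.534,0.2945), stick (0.517,-0.265) with yaw about 24°.

```bash
cat > go.py <<'E'
import sys
from h import *
a=[float(v) for v in sys.argv[1:]]
s=arm.get_state(); R=Ro.from_euler('xyz',s["ee_rot"]).as_matrix(); yaw=np.degrees(s["ee_rot"][2])
print("t",round(s["t"],2),"pos",np.round(s["eef_pos"],4),"rpy",np.round(s["ee_rot"],3),"F",np.round(s["force"],1),"w",round(s["width"],4),"gf",round(s["gripper_force"],1))
for i in range(0,len(a),4):
    d=R.T@(np.array(a[i:i+3])-s["eef_pos"])/.025
    print(np.round(d,3), round(-((a[i+3]-yaw+180)%360-180)/5,2))
E
python3 go.py .45 .28 .26 0  .517 -.265 .26 24  .517 -.265 .14 24
```

```text
t 0.6 pos [0.1518 0.6577 0.2266] rpy [ 3.142 -0.    -0.227] F [-0.   0.1 -0.2] w 0.0878 gf 0.0
[15.019 12.038 -1.337] -2.6
[22.533 32.677 -1.336] -7.4
[22.533 32.677  3.464] -7.4
```

```bash
python3 -m crank '[[[2,1.6,-0.5,0],[4,3.2,-1,0],[6,4.8,-1.3,-0.5],[8,6.4,-1.3,-1],[10,8,-1.3,-1.5],[12,9.6,-1.3,-2],[13.8,11,-1.3,-3],[15,12.5,-1.3,-4],[16,14.5,-1.3,-5],[16.8,16.5,-1.3,-6],[17.5,18.5,-1.3,-7],[18.2,20.5,-1.3,-7.4]]]' 0 10; python3 go.py  .517 -.265 .26 24  .517 -.265 .14 24
```

```text
t: 2.1
eef_pos: [0.4799, 0.0543, 0.2595]
ee_rot: [-3.142, -0.001, 0.421]
force: [0.3, -0.0, 0.5]
width: 0.0875
gripper_force: 0.0
t 2.1 pos [0.4799 0.0543 0.2595] rpy [-3.142e+00 -1.000e-03  4.210e-01] F [ 0.3 -0.   0.5] w 0.0875 gf 0.0
[-3.867 12.264 -0.026] 0.03
[-3.871 12.264  4.774] 0.03
```

```bash
python3 -m crank '[[[-0.7,2,0,0],[-1.4,4,0,0],[-2,6,0,0],[-2.6,8,0.2,0],[-3.2,10,0.8,0],[-3.6,11.5,1.5,0],[-3.9,12.3,2,0],[-3.9,12.3,2,0],[-3.9,12.3,2,0]]]'
python3 - <<'E'
from m import *
im,d,P=cloud("wrist"); save(im,"w1.png")
q=sel(P,(.517,-.265),.04,.1,.13); print("thtop",cv2.minAreaRect(q[:,:2].astype(np.float32)),len(q),np.median(q[:,2]))
q=sel(P,(.517,-.265),.06,.035,.055); print("rim",cv2.minAreaRect(q[:,:2].astype(np.float32)),len(q),np.median(q[:,2]))
E
python3 go.py .517 -.265 .071 24
```

```text
t: 3.22
eef_pos: [0.5161, -0.2643, 0.2095]
ee_rot: [3.141, -0.0, 0.419]
force: [0.2, -0.0, -0.3]
width: 0.0877
gripper_force: 0.0
thtop ((0.5191355347633362, -0.2644382417201996), (0.030520029366016388, 0.023734424263238907), 24.82779312133789) 1126 0.11347227932763483
rim ((0.5185438394546509, -0.26361799240112305), (0.05015367269515991, 0.04382311925292015), 25.177051544189453) 761 0.044658466780494815
t 3.27 pos [ 0.5162 -0.2641  0.2098] rpy [ 3.141e+00 -1.000e-03  4.200e-01] F [ 0.3  0.1 -0.2] w 0.0877 gf 0.0
[0.007 0.043 5.552] 0.01
```

View pics/w1.png

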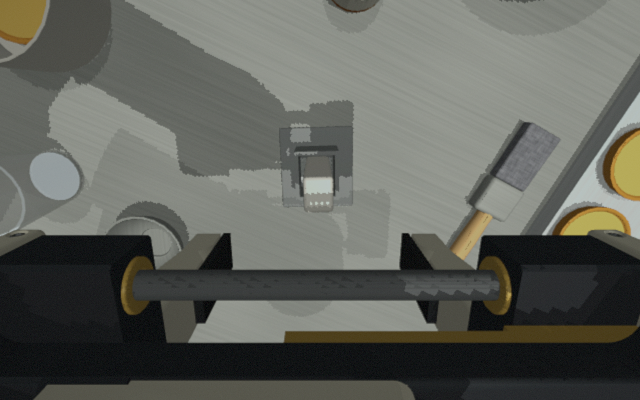

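The wrist view shows the stick in its cradle at (318,185), lined up between the fingers and with free space all round.

```bash
python3 -m crank '[[[0.06,0.04,1,-0.2],[0.06,0.04,2,-0.2],[0.06,0.04,3,-0.2],[0.06,0.04,4,-0.2],[0.06,0.04,5,-0.2],[0.06,0.04,5.55,-0.2],[0.06,0.04,5.55,-0.2],[0.06,0.04,5.55,-0.2]]]' 0; python3 -m crank '[[[0,0,0,0],[0,0,0,0],[0,0,0,0],[0,0,0,0],[0,0,0,0],[0,0,0,0]]]' 1 20
 python3 go.py .518 -.265 .211 24  .56 .0475 .205 25
```

```text
t: 4.28
eef_pos: [0.5186, -0.2648, 0.0715]
ee_rot: [3.14, -0.001, 0.437]
force: [0.4, 0.5, 0.6]
width: 0.0875
gripper_force: 0.0
t: 5.03
eef_pos: [0.5177, -0.2649, 0.0703]
ee_rot: [-3.142, 0.0, 0.436]
force: [-0.4, 0.4, 0.9]
width: 0.0328
gripper_force: 0.0
t 5.03 pos [ 0.5177 -0.2649  0.0703] rpy [-3.142  0.     0.436] F [-0.4  0.4  0.9] w 0.0328 gf 0.0
[ 0.009  0.01  -5.629] 0.2
[  6.815 -10.609  -5.389] 0.0
```

```bash
python3 -m crank '[[[0,0,0,0],[0,0,0,0],[0,0,0,0],[0,0,0,0],[0,0,-0.5,0],[0,0,-1,0],[0,0,-2,0],[0,0,-3,0],[0,0,-4,0],[0,0,-5,0],[0,0,-5.4,0],[0,0,-5.4,0]]]' 1 20; python3 go.py .56 .0475 .205 25
```

```text
t: 6.52
eef_pos: [0.5179, -0.2648, 0.2061]
ee_rot: [3.141, -0.001, 0.436]
force: [-0.5, -0.3, -2.0]
width: 0.0239
gripper_force: 20.0
t 6.53 pos [ 0.5179 -0.2648  0.2061] rpy [ 3.141e+00 -1.000e-03  4.360e-01] F [-0.5 -0.3 -2. ] w 0.0239 gf 20.0
[  6.806 -10.611   0.045] 0.0
```

```bash
python3 -m crank '[[[0.5,-0.8,0,0],[1.5,-2.4,0,0],[2.5,-4,0,0],[3.5,-5.6,0,0],[4.5,-7.1,0,0],[5.5,-8.6,0,0],[6.3,-9.8,0,0],[6.8,-10.6,0,0],[6.8,-10.6,0,0],[6.8,-10.6,0,0]]]'
python3 - <<'E'
from m import *
s=arm.get_state(); im,d,P=cloud("top"); save(im[120:240,240:440],"t2.png")
q=sel(P,(.56,.0475),.1,.06,.09); q=q[np.hypot(*(q[:,:2]-[.56,.0475]).T)>.055]; print(circ(q))
im,d,P=cloud("wrist")
q=sel(P,(.56,.0475),.08,.065,.09); print(circ(q)); q=sel(P,(.56,.0475),.045,.02,.045); print("tart",circ(q),np.median(q[:,2]))
E
python3 go.py .56 .0475 .205 25
```

```text
t: 7.78
eef_pos: [0.5592, 0.0468, 0.2044]
ee_rot: [-3.141, 0.002, 0.437]
force: [0.7, 0.9, -0.5]
width: 0.0243
gripper_force: 20.0
(array([0.558 , 0.0467]), 0.0653, 110)
(array([0.5611, 0.0494]), 0.066, 1977)
tart (array([0.5614, 0.0486]), 0.0444, 4974) 0.033540867973924124
t 7.88 pos [0.5594 0.0464 0.2049] rpy [-3.142e+00  1.000e-03  4.360e-01] F [-0.2 -0.2 -1. ] w 0.0239 gf 20.0
[ 0.04  -0.031 -0.004] -0.01
```

```bash
python3 -m crank '[[[0,0,0,0],[0,0,0,0],[0,0,0,0],[0,0,0,0],[0,0,0,0],[0,0,0,0],[0,0,0,0],[0,0,0,0],[0,0,0,0],[0,0,0,0],[0,0,0,0],[0,0,0,0]]]';python3 -m crank '[[[0,0,0,0],[0,0,0,0],[0,0,0,0],[0,0,0,0],[0,0,0,0],[0,0,0,0],[0,0,0,0],[0,0,0,0],[0,0,0,0],[0,0,0,0]]]'
python3 -m crank '[[[-0.5,0.8,0,0],[-1.5,2.4,0,0],[-2.5,4,0,0],[-3.5,5.6,0,0],[-4.5,7.1,0,0],[-5.5,8.6,0,0],[-6.3,9.8,0,0],[-6.8,10.6,0,0],[-6.8,10.6,0,0],[-6.8,10.6,0,0]]]'
python3 - <<'E'
from m import *
im,d,P=cloud("wrist"); save(im[60:300,150:490],"w2.png")
q=sel(P,(.517,-.265),.06,.035,.055); print("rim",cv2.minAreaRect(q[:,:2].astype(np.float32)),len(q),np.median(q[:,2]))
E
python3 go.py .518 -.2648 .072 25
```

```text
t: 9.38
eef_pos: [0.5597, 0.0471, 0.2053]
ee_rot: [3.142, -0.0, 0.436]
force: [-0.5, -0.4, -0.5]
width: 0.0239
gripper_force: 20.0
t: 10.62
eef_pos: [0.5598, 0.0472, 0.2053]
ee_rot: [3.142, 0.0, 0.436]
force: [-0.5, -0.0, -0.7]
width: 0.0239
gripper_force: 20.0
t: 11.88
eef_pos: [0.5176, -0.2646, 0.2052]
ee_rot: [-3.141, 0.0, 0.436]
force: [0.2, 0.2, -1.3]
width: 0.024
gripper_force: 20.0
rim ((0.5185813307762146, -0.263729065656662), (0.04983513802289963, 0.04405798017978668), 25.259254455566406) 671 0.04465677450168959
t 11.93 pos [ 0.5178 -0.2643  0.2053] rpy [-3.141 -0.     0.437] F [-0.1  0.3 -1.8] w 0.0239 gf 20.0
[-1.000e-03  2.200e-02  5.331e+00] 0.01
```

View pics/w2.png

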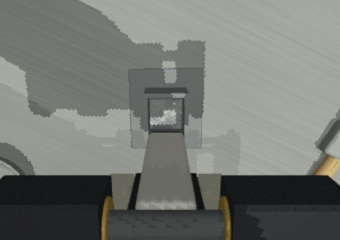

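The held stick hangs in line with the socket, whose opening is at crop (167,112).

```bash
python3 -m crank '[[[0,0,1,0],[0,0,2,0],[0,0,3,0],[0,0,3.8,0],[0,0,4.5,0],[0,0,5,0],[0,0,5.25,0],[0,0,5.33,0],[0,0,5.37,0],[0,0,5.37,0]]]'; python3 -m crank '[[[0,0,0,0],[0,0,0,0],[0,0,0,0],[0,0,0,0],[0,0,0,0],[0,0,0,0],[0,0,0,0],[0,0,0,0],[0,0,0,0]]]' 0 20; python3 go.py .518 -.2648 .18 25
```

```text
t: 13.18
eef_pos: [0.518, -0.265, 0.0715]
ee_rot: [3.141, -0.001, 0.436]
force: [-0.1, 0.6, -1.4]
width: 0.0238
gripper_force: 20.0
t: 14.3
eef_pos: [0.5177, -0.2649, 0.0711]
ee_rot: [-3.142, 0.0, 0.436]
force: [-0.2, 0.2, 0.3]
width: 0.0877
gripper_force: 0.0
t 14.3 pos [ 0.5177 -0.2649  0.0711] rpy [-3.142  0.     0.436] F [-0.2  0.2  0.3] w 0.0877 gf 0.0
[ 1.200e-02  3.000e-03 -4.358e+00] 0.0
```

```bash
python3 -m crank '[[[0,0,-0.5,0],[0,0,-1.5,0],[0,0,-2.8,0],[0,0,-4.2,0],[0,0,-5.2,0],[0,0,-5.2,0],[0,0,-5.2,0]]]'
python3 - <<'E'
from m import *
im,d,P=cloud("wrist")
q=sel(P,(.517,-.265),.04,.1,.13); print("thtop",cv2.minAreaRect(q[:,:2].astype(np.float32)),len(q),np.median(q[:,2]))
E
python3 go.py .534 .2945 .2 25
```

```text
t: 15.18
eef_pos: [0.5174, -0.2647, 0.2012]
ee_rot: [-3.141, -0.0, 0.436]
force: [0.4, -0.5, -0.2]
width: 0.0876
gripper_force: 0.0
thtop ((0.5194554924964905, -0.2636639177799225), (0.02978384494781494, 0.02351110614836216), 24.865522384643555) 1196 0.11348644492911295
t 15.22 pos [ 0.5172 -0.2647  0.2007] rpy [-3.141e+00  1.000e-03  4.360e-01] F [-0.1 -1.1 -0.9] w 0.0874 gf 0.0
[ 10.061 -19.989   0.035] -0.0
```

```bash
python3 -m crank '[[[1,-2,0,0],[2,-4,0,0],[3,-6,0,0],[4,-8,0,0],[5,-10,0,0],[6,-12,0,0],[7,-14,0,0],[8,-16,0,0],[9,-18,0,0],[10.06,-20,0,0],[10.06,-20,0,0],[10.06,-20,0,0]]]'
python3 - <<'E'
from m import *
im,d,P=cloud("wrist"); save(im,"w3.png"); C=(.534,.2945)
for n,r,a,b in [("lid",.085,.012,.03),("collar",.03,.04,.055),("stem",.03,.062,.09)]:
    q=sel(P,C,r,a,b); print(n,circ(q),np.median(q[:,2]))
E
python3 go.py .534 .2945 .051 25
```

```text
t: 16.73
eef_pos: [0.5337, 0.2943, 0.1999]
ee_rot: [3.141, 0.002, 0.437]
force: [0.6, -1.1, 0.4]
width: 0.0875
gripper_force: 0.0
lid (array([0.5352, 0.2967]), 0.077, 15527) 0.01780314674574604
collar (array([0.5352, 0.2969]), 0.0171, 500) 0.04750657082753115
stem (array([0.5354, 0.2968]), 0.0081, 285) 0.07550952976119331
t 16.77 pos [0.5339 0.2937 0.2003] rpy [3.141e+00 2.000e-03 4.360e-01] F [ 0.5 -0.7  1.3] w 0.0878 gf 0.0
[ 0.028 -0.029  5.97 ] -0.0
```

View pics/w3.png

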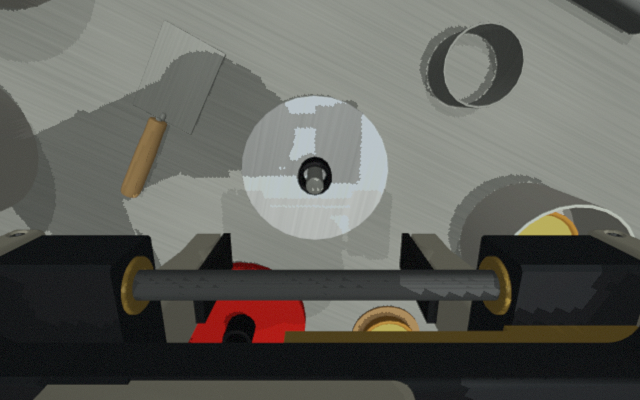

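The wrist view shows the lid pair at (315,170) with the bare stem in the collar at (315,180). The red look-alike is clear of the fingers, below.

```bash
python3 -m crank '[[[0.05,-0.05,1.2,0],[0.05,-0.05,2.4,0],[0.05,-0.05,3.6,0],[0.05,-0.05,4.6,0],[0.05,-0.05,5.4,0],[0.05,-0.05,5.9,0],[0.05,-0.05,5.97,0],[0.05,-0.05,5.97,0]]]';python3 -m crank '[[[0,0,0,0],[0,0,0,0],[0,0,0,0],[0,0,0,0],[0,0,0,0],[0,0,0,0],[0,0,0,0],[0,0,0,0],[0,0,0,0],[0,0,0,0],[0,0,0,0],[0,0,0,0]]]' 1 45; python3 go.py .534 .2945 .17 25
```

```text
t: 17.77
eef_pos: [0.5353, 0.2962, 0.0525]
ee_rot: [-3.141, -0.001, 0.436]
force: [0.4, -0.0, -0.2]
width: 0.088
gripper_force: 0.0
t: 19.27
eef_pos: [0.5349, 0.2962, 0.0518]
ee_rot: [3.142, 0.0, 0.436]
force: [0.0, -1.1, -0.4]
width: 0.0149
gripper_force: 45.0
t 19.27 pos [0.5349 0.2962 0.0518] rpy [3.142 0.    0.436] F [ 0.  -1.1 -0.4] w 0.0149 gf 45.0
[-0.061  0.046 -4.729] 0.0
```

```bash
python3 -m crank '[[[0,0,-0.2,0],[0,0,-0.6,0],[0,0,-1.1,0],[0,0,-1.7,0],[0,0,-2.3,0],[0,0,-2.9,0],[0,0,-3.5,0],[0,0,-4.1,0],[0,0,-4.5,0],[0,0,-4.8,0],[0,0,-4.8,0],[0,0,-4.8,0]]]'
python3 - <<'E'
from m import *
im,d,P=cloud("side"); save(im[150:350,150:390],"s3.png")
im,d,P=cloud("top")
q=sel(P,(.535,.296),.1,.11,.16); q=q[q[:,2]<.145]; print(circ(q),np.median(q[:,2]))
A=np.c_[q[:,:2],np.ones(len(q))]; print(np.linalg.lstsq(A,q[:,2],rcond=None)[0])
E
python3 go.py .5605 .0483 .172 25
```

```text
t: 20.78
eef_pos: [0.5346, 0.296, 0.1712]
ee_rot: [3.141, 0.001, 0.436]
force: [0.7, 0.3, -4.8]
width: 0.0149
gripper_force: 45.0
(array([0.5321, 0.2933]), 0.0765, 1330) 0.13679544455726728
[0.00684145 0.01681932 0.12841578]
t 20.88 pos [0.5346 0.296  0.1712] rpy [3.141e+00 1.000e-03 4.360e-01] F [-1.4 -0.2 -5.2] w 0.0151 gf 45.0
[-3.25   9.418 -0.027] 0.0
```

View pics/s3.png

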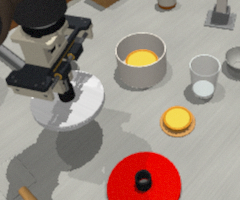

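Both lids hang level, nested, at crop (66,100), and the way to the tin at crop (140,60) is clear.

```bash
python3 -m crank '[[[-0.2,0.5,0,0],[-0.5,1.4,0,0],[-0.9,2.6,0,0],[-1.3,3.8,0,0],[-1.7,5,0,0],[-2.1,6.2,0,0],[-2.5,7.3,0,0],[-2.85,8.3,0,0],[-3.1,9,0,0],[-3.25,9.42,0,0],[-3.25,9.42,0,0],[-3.25,9.42,0,0]]]'
python3 - <<'E'
from m import *
im,d,P=cloud("side"); save(im[130:290,200:400],"s4.png")
im,d,P=cloud("top")
q=sel(P,(.56,.048),.1,.11,.145); print(circ(q),np.median(q[:,2]))
E
python3 go.py .5605 .0483 .122 25
```

```text
t: 22.38
eef_pos: [0.5609, 0.0489, 0.1718]
ee_rot: [-3.142, -0.0, 0.437]
force: [-0.2, 0.4, -4.6]
width: 0.0153
gripper_force: 45.0
(array([0.5595, 0.0472]), 0.0763, 1091) 0.13762845373773872
t 22.48 pos [0.5608 0.0491 0.1718] rpy [-3.142 -0.     0.437] F [-0.3  0.7 -5. ] w 0.0147 gf 45.0
[-0.026  0.025  1.991] 0.01
```

View pics/s4.png

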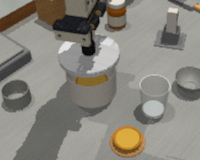

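The lids sit over the tin, top-camera centres agreeing within 1 mm. Lowering slowly.

```bash
python3 -m crank '[[[0,0,0.3,0],[0,0,0.7,0],[0,0,1.1,0],[0,0,1.4,0],[0,0,1.6,0],[0,0,1.75,0],[0,0,1.85,0],[0,0,1.92,0],[0,0,1.97,0],[0,0,2,0],[0,0,2,0],[0,0,2,0]]]'; python3 go.py .5605 .0483 .122 25
```

```text
t: 23.98
eef_pos: [0.5608, 0.0485, 0.1219]
ee_rot: [3.142, -0.0, 0.436]
force: [0.5, 0.0, -5.2]
width: 0.0152
gripper_force: 45.0
t 23.98 pos [0.5608 0.0485 0.1219] rpy [ 3.142 -0.     0.436] F [ 0.5  0.  -5.2] w 0.0152 gf 45.0
[-0.015  0.001 -0.005] 0.0
```

Still bearing the weight, so I go down a little more until there is contact.

```bash
python3 -m crank '[[[0,0,0.02,0],[0,0,0.04,0],[0,0,0.04,0],[0,0,0.04,0]]]'|grep -E "eef|force"; python3 -m crank '[[[0,0,0.02,0],[0,0,0.04,0],[0,0,0.04,0],[0,0,0.04,0]]]'|grep -E "eef|force"
```

```text
eef_pos: [0.5609, 0.0485, 0.1217]
force: [-3.7, 1.0, 5.5]
gripper_force: 45.0
eef_pos: [0.561, 0.0485, 0.1217]
force: [-7.6, 1.5, 13.8]
gripper_force: 45.0
```

```bash
python3 -m crank '[[[0,0,-0.04,0],[0,0,-0.04,0]]]'|grep -E "eef|force"; python3 -m crank '[[[0,0,0,0],[0,0,0,0],[0,0,0,0],[0,0,0,0],[0,0,0,0],[0,0,0,0],[0,0,0,0],[0,0,0,0],[0,0,0,0],[0,0,0,0]]]' 0 30; python3 -m crank '[[[0,0,-0.4,0],[0,0,-1.2,0],[0,0,-2.2,0],[0,0,-3,0],[0,0,-3,0],[0,0,-3,0]]]'
python3 - <<'E'
from m import *
im,d,P=cloud("wrist"); C=(.56,.048)
q=sel(P,C,.09,.08,.095);A=np.c_[q[:,:2],np.ones(len(q))]; print(circ(q),np.median(q[:,2]),np.linalg.lstsq(A,q[:,2],rcond=None)[0])
q=sel(P,C,.03,.11,.125); print("collar",circ(q),np.median(q[:,2]))
q=sel(P,C,.03,.135,.16); print("stem",circ(q),np.median(q[:,2]))
im,d,P=cloud("top")
q=sel(P,C,.03,.11,.125); print("collar",circ(q),np.median(q[:,2]))
q=sel(P,C,.03,.135,.16); print("stem",circ(q),np.median(q[:,2]))
E
python3 go.py .5605 .0483 .092 25
```

```text
eef_pos: [0.5609, 0.0485, 0.1217]
force: [-5.5, 0.9, 8.2]
gripper_force: 45.0
t: 26.48
eef_pos: [0.5608, 0.0484, 0.1208]
ee_rot: [3.142, -0.0, 0.436]
force: [-0.1, 0.8, -0.2]
width: 0.0876
gripper_force: 0.0
t: 27.22
eef_pos: [0.5605, 0.0484, 0.1956]
ee_rot: [-3.141, 0.0, 0.436]
force: [-0.3, -0.5, -0.8]
width: 0.088
gripper_force: 0.0
(array([0.5609, 0.0493]), 0.077, 23627) 0.08773777869751695 [-0.0002134  -0.00041108  0.08788202]
collar (array([0.5615, 0.0492]), 0.017, 819) 0.11739208904780253
stem (array([0.5616, 0.0494]), 0.008, 487) 0.1453952673810296
collar (array([0.5521, 0.0441]), 0.0142, 22) 0.11645638244520402
stem (array([0., 0.]), 0.0, 0) nan
t 27.32 pos [0.5603 0.0483 0.195 ] rpy [-3.141e+00  1.000e-03  4.360e-01] F [0.3 0.5 0.4] w 0.0877 gf 0.0
[0.013 0.006 4.122] 0.0
  return _methods._mean(a, axis=axis, dtype=dtype,
  ret = ret.dtype.type(ret / rcount)
```

Seated: the plate is level at 88 mm, with collar and stem concentric. Now the collar.

```bash
python3 -m crank '[[[0.01,0,1,0],[0.01,0,2,0],[0.01,0,3,0],[0.01,0,3.6,0],[0.01,0,3.95,0],[0.01,0,4.1,0],[0.01,0,4.1,0],[0.01,0,4.1,0]]]'; python3 -m crank '[[[0,0,0,0],[0,0,0,0],[0,0,0,0],[0,0,0,0],[0,0,0,0],[0,0,0,0],[0,0,0,0],[0,0,0,0],[0,0,0,0],[0,0,0,0],[0,0,0,0]]]' 1 30
```

```text
t: 28.32
eef_pos: [0.5615, 0.0487, 0.094]
ee_rot: [3.141, -0.001, 0.437]
force: [-0.5, 0.3, 0.7]
width: 0.0878
gripper_force: 0.0
t: 29.7
eef_pos: [0.561, 0.0486, 0.0933]
ee_rot: [-3.142, -0.0, 0.436]
force: [0.0, 0.3, 0.1]
width: 0.0334
gripper_force: 30.0
```

Lift straight up slowly at first.

```bash
python3 -m crank '[[[0,0,-0.1,0],[0,0,-0.25,0],[0,0,-0.45,0],[0,0,-0.7,0],[0,0,-1,0],[0,0,-1.4,0],[0,0,-1.8,0],[0,0,-2.2,0],[0,0,-2.6,0],[0,0,-3,0],[0,0,-3.4,0],[0,0,-3.8,0]]]' | grep -v rot; python3 -m crank '[[[0,0,-0.3,0],[0,0,-0.5,0],[0,0,-0.7,0],[0,0,-0.7,0],[0,0,-0.7,0],[0,0,-0.7,0],[0,0,-0.7,0],[0,0,-0.7,0]]]'
python3 - <<'E'
from m import *
C=(.56,.048)
im,d,P=cloud("side"); save(im[110:290,200:420],"s5.png")
im,d,P=cloud("top")
q=sel(P,C,.09,.18,.21);A=np.c_[q[:,:2],np.ones(len(q))]; print(circ(q),np.median(q[:,2]),np.linalg.lstsq(A,q[:,2],rcond=None)[0])
print(arm.get_state()["qd"].round(3))
E
```

```text
t: 31.2
eef_pos: [0.561, 0.0486, 0.189]
force: [0.3, 0.0, -1.7]
width: 0.0334
gripper_force: 30.0
t: 32.2
eef_pos: [0.561, 0.0486, 0.2057]
ee_rot: [3.142, 0.0, 0.436]
force: [-0.6, -0.6, -1.9]
width: 0.0336
gripper_force: 30.0
(array([0.56  , 0.0475]), 0.0766, 1130) 0.20020345783536983 [0.00596522 0.0045091  0.19675979]
[ 0.001  0.001  0.001  0.001  0.    -0.004]
```

View pics/s5.png

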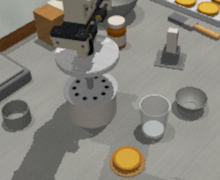

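The outer lid is held level at crop (87,52), clear above the stem. The inner lid is still seated on the tin at (90,88), and the thermometer stands in its cradle.

```bash
python3 -c "
from station import arm
print(arm.job_done())"
```

```text
the job is handed in; nothing more can be done
None
```

I handed the job in at about 32 s: the thermometer is back in its cradle, the inner lid is seated on the tin, and the outer lid is held level with its lower edge about 184 mm above the table; no verdict came back.

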